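# Stand the cabinet leg up and hold the hex driver level above it

## Task

I am about to turn the hex screw in the side of that aluminium cabinet leg: first stand the fallen leg up on its black foot on the bench and let go of it, then draw the hex driver (the one with the thick six-sided steel handle) out of the leaning rack, turn it level and hold it in the air above the standing leg, well clear of it. Finish while still holding the driver there, level and still; do not put it down or let it go. Leave the screwdriver, the jar, the sealing cup, the wrench, the tape measure and the leg that already stands as they are.

Things in the scene. Friction and masses are not known exactly. Their poses are not given: they have to be found in the camera images.
- leg: Fallen cabinet leg, 0.25 kg: square aluminium tube 40 x 40 x 92 mm on a black foot 36 x 36 x 8 mm; on the other end a threaded stud 12 mm thick, 14 mm long (114 mm in all). Starts lying on a flat face, loose; centre of mass 53 mm from the foot's underside. Origin: centre of the foot's underside. z runs from foot to stud (up when it stands); x, y normal to the flat faces; hex screw in the +x face.
- driver: Hex driver, chrome steel, 195 mm, 0.16 kg: round shank 8 mm thick, 105 mm long, then a six-sided handle 90 mm long, 26 mm across flats. Origin: tip of the shank; z from tip to handle end; one pair of flats is normal to its y, which is level in the rack. In the rack it leans 30 to 34 deg, handle up and to the rack's -x; 65 mm of shank are in the hole. It draws out along its own +z.
- driver_neck (a point): Point on the driver's axis, on the shank 80 mm from the tip (about 15 mm above the rack block while the driver is in the hole).
- driver_handle (a point): Point on the driver's axis, in the middle of the handle, 150 mm from the tip; the centre of mass is within 5 mm of it.
- driver_end (a point): Centre of the driver's handle end, 195 mm from the tip.
- rack: Wooden rack fixed to the bench, 194 mm along y, 110 mm along x, 90 mm high: a block leaning 30 deg to its -x (towards the robot), with two slanted holes 90 mm apart along y, about 3 mm wider than the shanks; one holds the driver, the other the screwdriver, either way round. Origin: centre of the block's underside, at bench level.
- screwdriver: Bystander in the other hole of the rack: same shank, slim round waisted black plastic handle 75 mm long and up to 22 mm thick. Origin: its tip; z along it to the handle.
- jar: Bystander: closed glass jar with a steel screw lid, 68 mm across, 110 mm high. Origin: centre of its underside.
- cup: Bystander: white hard-silicone sealing cup, 50 mm across, 34 mm high. Origin: centre of its underside.
- wrench: Bystander: steel wrench 190 mm long lying on the bench. Origin on its underside; x runs along it.
- tape: Bystander: tape measure, 60 x 30 x 58 mm. Origin: centre of its underside.
- spare_leg: Bystander: a second leg, the same as the fallen one, already standing. Origin: centre of its foot's underside.
There are look-alikes about, which are no part of the job. What is shaped like the driver but orange is not meant.

How it is judged:
On the way, in this order (a step that is already met when the one before it is completed fails the run):
1. the fallen leg stands on its foot on the bench, let go (angle between leg's own z axis and vertical below 0.1 rad and height (world z) of leg below 0.006 m and linear speed of leg below 0.03 m/s and contact force between the fingers and leg below 0.1 N), for 0.3 s.
2. the driver is out of the rack, raised in the fingers (height (world z) of each of driver, driver_end above 0.14 m and contact force between the fingers and driver above 1 N and contact force between driver and rack below 0.05 N and contact force between driver and leg below 0.05 N), for 0.2 s.
At the end, for the whole second after the job is handed in: Leg on its foot on the bench (within 0.1 rad of upright, foot below 6 mm), untouched; driver in the fingers, touching neither rack nor leg, still (0.04 m/s), level within 17 deg, both ends over 140 mm high, its tip, neck, handle middle or handle end within 60 mm of the leg horizontally (all of step 1 and all of step 2 and angle between driver's own z axis and vertical between 1.27 and 1.87 rad and linear speed of driver below 0.04 m/s and contact force between the arm and leg below 0.1 N and horizontal distance between any of driver, driver_neck, driver_handle, driver_end and leg below 0.06 m); the arm keeps its last pose, push and grip.
It fails at once if a bystander is moved more than 30 mm (distance of any of screwdriver, jar, cup, wrench, tape, spare_leg from where it was at the start of the episode above 0.03 m).
It fails at once if a standing bystander is tipped over (angle between any of jar, spare_leg, cup, tape's own z axis and vertical above 0.7 rad).
It also fails if it takes over 66 s, if anything falls off the work surface, if the arm or the gripper's body presses on something with over 40 N, if the wrist force passes 120 N, or if a joint passes its speed limit or range.

## Robot

A 6-joint arm with a two-finger parallel gripper is mounted at the origin on the work surface. World frame = base frame: x ahead of the robot, y to its left, z up, the work surface at z = 0. Lengths are in m, angles in rad, forces in N, time in s.
With the tool pointing down it reaches from about 0.35 to 0.925 m from the base axis. Payload 6.4 kg.
Tool frame: the origin (TCP) lies midway between the tips of the shut fingers; the grasp point (between the pads) lies 19 mm behind it; z points along the fingers, y is the direction in which the jaws open and shut (so a half turn about z gives the same grasp; the last joint's range is limited). The gripper opens to 85 mm and grips with 20 to 120 N. Pads are 22 mm wide; open, the fingers measure 114 mm over their backs; the gripper's body (76 mm by 85 mm) begins 54 mm behind the grasp point. The pads swing forward as they close: fully open they stand 13 mm farther back than shut.
Start: joints at [-1.321, 0.245, 1.558, -0, 1.339, -0.174], TCP at [0.267, -0.593, 0.231] pointing down, gripper open.
Joint ranges: [-3.13, 3.13], [-1.02, 2.26], [0.13, 2.54], [-0.95, 4.09], [0.21, 2.88], [-2.74, 2.74]. Speed limits (rad/s): [2.57, 2.57, 3.14, 3.14, 3.14, 3.14].

## Interface

Orientations are given as a unit quaternion [w, x, y, z].
In Python, from cell import r gives the robot as it stands.
- The arm moves only by the shell command python3 -m jog 'ROWS' [FORCE]. ROWS is JSON, a list of rows, each a list of 7 numbers: the shift along the tool's x, y, z in mm, then the turn, a rotation vector about the tool's x, y, z in rad, then the closure in counts, from 0 (fully open) to 255 (shut). In form: [[tx, ty, tz, rx, ry, rz, gripper], ...]. A call has 1 to 8 rows; each row is the pose to reach, as a shift and turn from the pose measured when the call began, along the tool's axes at that moment; what a row does not reach only later rows make up. A row lasts 1/10 s, in which the tool goes at most 50 mm and 8.59 degrees, less where a joint would pass 70% of its speed; a pose out of reach is approached as far as the arm can. A call with a gripper value outside its range is refused whole. The fingers move at their own pace and stop on an object; FORCE is the grip in N (left out, the last holds). Time passes only in rows, so rows that repeat a pose let the fingers close. It gives the time, the measured TCP pose, the force and the opening at its end, in the units of the state.
- r.read_state(): the state, without advancing time (a new reading comes with each control period).
- r.get_image(name): name is "side" or "top" or "wrist"; returns a dict with "img" (480x640x3 uint8, red, green, blue), "vfov" (degrees; the focal length in pixels is half the picture's height over the tangent of half this angle, whatever the lens; pixels are square), "cx", "cy" (the principal point, pixels), "extrinsics" (4x4, takes a point from camera to world coordinates). Camera axes: x right, y down, z forward; pixel columns grow to the right and rows downward; lengths in m; the calibration is good to about 2 mm. The wrist camera is an equidistant fisheye: a pixel r from the principal point sees the ray r / f radians off the axis. A picture is of the moment at which its call begins. There is no depth.
- r.finish_job(): hands the job in, once; it reports no verdict.
The state is a dict: "time_s": time; "qpos": joint angles; "joint_vel": joint speeds; "joint_torque": joint torques, N m; "tcp_pos": TCP position; "tool_rot": TCP orientation; "ft_force": force on the tool from outside, world axes, zero at the start; "moment": the same for the moment, N m; "grip_width": finger opening in m.
Only numpy, scipy, OpenCV 4.12 (cv2) and the standard library are available. Lean on these libraries where they do the work, as an engineer would, in place of code of your own. Each camera call takes 0.05 s, during which the arm holds its last target. There are 200 camera calls.

## Working session

There is one attempt and no reset: what is moved stays moved. The work goes in short steps, Python scripts to look and compute and a shell command to move; the robot and the scene stay as the last step left them, time stands still between calls to the robot, and variables do not carry over. Pictures are saved under pics/ and viewed, about 8 in all and at most 12, crops included, and the job is handed in when it is done.

```bash
ls; mkdir -p pics; cat > h.py <<'E'
import numpy as np, cv2
from scipy.spatial.transform import Rotation as R
from cell import r
def grab(n,fn=None):
    d=r.get_image(n)
    if fn: cv2.imwrite(fn,d["img"][:,:,::-1])
    np.save(f"/tmp/{n}.npy",d,allow_pickle=True)
    return d
def load(n): return np.load(f"/tmp/{n}.npy",allow_pickle=True).item()
def ray(d,u,v,fish=False):
    f=240/np.tan(np.radians(d["vfov"])/2); E=np.array(d["extrinsics"])
    a=np.array([u-d["cx"],v-d["cy"]])
    if fish:
        t=np.linalg.norm(a)/f; k=np.r_[a/np.linalg.norm(a)*np.sin(t),np.cos(t)]
    else: k=np.r_[a/f,1]
    k/=np.linalg.norm(k)
    return E[:3,3],E[:3,:3]@k
def onz(d,u,v,z,fish=False):
    o,k=ray(d,u,v,fish); return o+k*(z-o[2])/k[2]
def tri(a,b):
    (o1,k1),(o2,k2)=a,b
    s=np.linalg.lstsq(np.c_[k1,-k2],o2-o1,rcond=None)[0]
    p,q=o1+s[0]*k1,o2+s[1]*k2
    return (p+q)/2,np.linalg.norm(p-q)
def proj(d,p,fish=False):
    f=240/np.tan(np.radians(d["vfov"])/2); E=np.array(d["extrinsics"])
    c=E[:3,:3].T@(np.array(p)-E[:3,3])
    if fish:
        t=np.arctan2(np.hypot(c[0],c[1]),c[2]); return np.array([d["cx"],d["cy"]])+f*t*c[:2]/np.hypot(c[0],c[1])
    return np.array([d["cx"],d["cy"]])+f*c[:2]/c[2]
def quat(w): return R.from_quat([w[1],w[2],w[3],w[0]])
def delta(p,Rt):
    "shift mm in tool axes, rotvec to reach tcp p, rotation Rt"
    s=r.read_state(); R0=quat(s["tool_rot"])
    return np.round(R0.inv().apply(np.array(p)-s["tcp_pos"])*1000,1),np.round((R0.inv()*Rt).as_rotvec(),3)
E
python3 - <<'E'
from h import *
a=grab("side","pics/side0.png");b=grab("top","pics/top0.png");grab("wrist","pics/w0.png")
np.set_printoptions(precision=3,suppress=True)
for d in(a,b): print(d["vfov"],d["cx"],d["cy"],np.array(d["extrinsics"]))
E
```

```text
pics
48.880043302660354 327.2278130839103 242.01443795325082 [[-0.765 -0.345  0.543 -0.254]
 [-0.643  0.429 -0.634  0.935]
 [-0.014 -0.835 -0.55   0.944]
 [ 0.     0.     0.     1.   ]]
52.468602823714704 322.77786308511645 234.35959305673245 [[-0.011 -0.997  0.071  0.442]
 [-1.     0.011 -0.003 -0.013]
 [ 0.002 -0.071 -0.997  1.249]
 [ 0.     0.     0.     1.   ]]
```

View pics/side0.png

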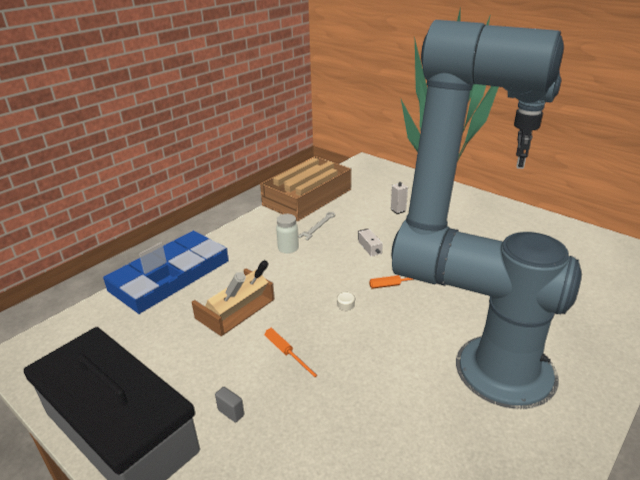

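View pics/top0.png

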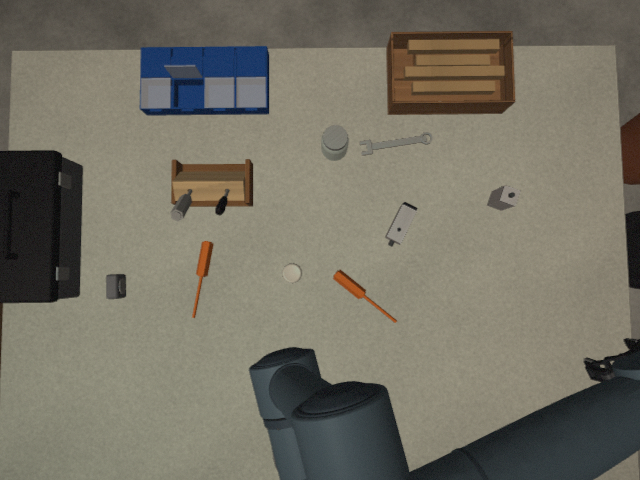

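Side view: fallen leg (370,242), standing spare leg (399,198), steel driver (235,286), screwdriver (261,269), orange look-alikes (280,342) and (388,282). Top view: fallen leg (401,224), spare leg (503,197), driver handle (181,207), screwdriver (222,203), orange look-alikes (203,262) and (352,285). My choices are the lying leg (not the standing one) and the steel handle (not the orange or black ones). I'll check both in one close crop.

```bash
python3 - <<'E'
from h import *
a=load("side")["img"];b=load("top")["img"]
f=lambda i,x,y,w,h:cv2.resize(i[y:y+h,x:x+w],(400,300),interpolation=cv2.INTER_CUBIC)
o=np.vstack([np.hstack([f(b,361,194,80,60),f(b,160,157,100,75)]),np.hstack([f(a,330,212,80,60),f(a,190,250,100,75)])])
cv2.imwrite("pics/c1.png",o[:,:,::-1])
E
```

```text
(no output)
```

View pics/c1.png

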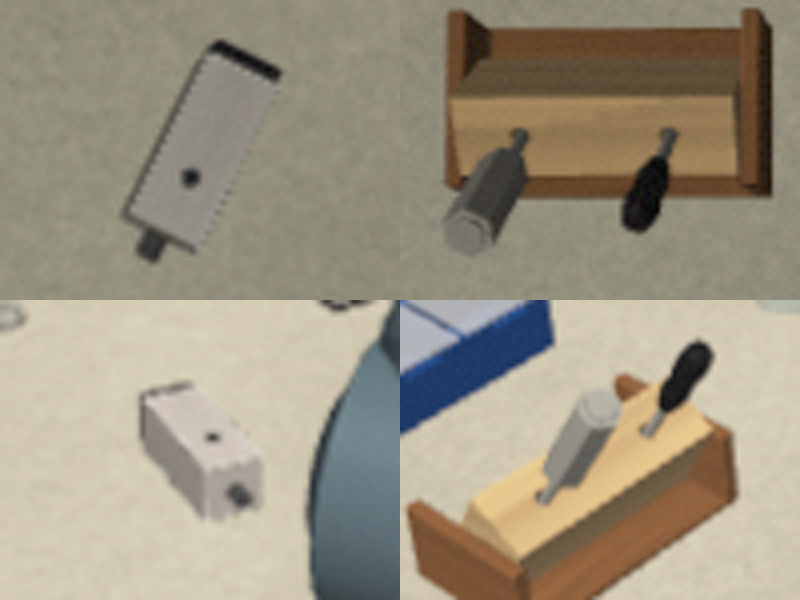

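The crop confirms it. The fallen leg's black foot is at top (410,206), pointing away from the robot, its stud at (391,243), its screw face up at (399,229). The driver is the six-sided steel handle: hole at top (190,191), end at (177.5,215); side hole (225.8,299), end (240,277).

```bash
python3 - <<'E'
from h import *
np.set_printoptions(precision=4,suppress=True)
a=load("side");b=load("top")
def T(pt,ps): return tri(ray(b,*pt),ray(a,*ps))
print("hole",T((190,190.8),(225.8,299.2)));print("end",T((177.4,215),(240,276.8)))
print("screw",T((399,229.4),(372.4,239.4)))
print("stud end",T((390.4,244),(378,251.2)))
# leg mask in top view
g=b["img"].astype(int);print(g[224,398:406:3],g[206,408:412],g[235,375])
# leg top face corners (crop/5)
for q in [(210,55),(275,82),(125,213),(195,250),(222,42),(280,75)]:
    u,v=361+q[0]/5-.0,194+q[1]/5; print(onz(b,u,v,.04))
for n,p in dict(jar=(334,150),cup=(292,273)).items(): print(n,onz(b,*p,.05))
print("wr",onz(b,365,147,0),onz(b,428,138,0),"spare",onz(b,510,195,.106),"rack",onz(b,173,205,.05),onz(b,252,163,.09),"tape",onz(b,116,286,.05))
E
```

```text
hole (array([0.635 , 0.3044, 0.076 ]), np.float64(0.0011652911426682407))
end (array([0.5645, 0.3035, 0.1812]), np.float64(1.7259042231894697e-05))
screw (array([ 0.5388, -0.2069,  0.0392]), np.float64(0.0003934405247255963))
stud end (array([ 0.5032, -0.1876,  0.02  ]), np.float64(0.0011840118334408064))
[[143 139 130]
 [144 139 130]
 [143 139 128]] [[73 70 66]
 [49 45 46]
 [31 32 30]
 [24 24 30]] [149 146 126]
[ 0.6   -0.218  0.04 ]
[ 0.5861 -0.2502  0.04  ]
[ 0.5213 -0.1739  0.04  ]
[ 0.5025 -0.2083  0.04  ]
[ 0.6065 -0.2241  0.04  ]
[ 0.5896 -0.2527  0.04  ]
jar [ 0.7389 -0.0469  0.05  ]
cup [0.4336 0.0599 0.05  ]
wr [ 0.7583 -0.1292  0.    ] [ 0.7805 -0.2939  0.    ] spare [ 0.6125 -0.4608  0.106 ] rack [0.6046 0.3536 0.05  ] [0.6992 0.1522 0.09  ] tape [0.4065 0.4908 0.05  ]
```

```bash
cat > leg.py <<'E'
from h import *
u=np.array([-.883,.469,0]);u/=np.linalg.norm(u); Z=np.array([0,0,1.])
foot=np.array([.600,-.238,0])
y=np.cross(Z,u)   # perpendicular
def frame(z,yy): return R.from_matrix(np.c_[np.cross(yy,z),yy,z])
t=np.radians(40); z0=-u*np.sin(t)-Z*np.cos(t)
s=r.read_state(); y0=quat(s["tool_rot"]).as_matrix()[:,1]
if y@y0<0: y=-y
R0=frame(z0,y)
g=foot+.06*u+Z*.026
tcp=g+.023*z0
E
python3 - <<'E'
from leg import *
print(quat(s["tool_rot"]).as_matrix().round(3),R0.as_matrix().round(3))
print(tcp,tcp-.12*z0, delta(tcp-.12*z0,R0))
E
```

```text
[[ 0.912  0.411 -0.   ]
 [ 0.411 -0.912  0.001]
 [ 0.    -0.001 -1.   ]] [[ 0.677 -0.469  0.568]
 [-0.359 -0.883 -0.302]
 [ 0.643  0.    -0.766]]
[ 0.56006738 -0.21679004  0.00838098] [ 0.49194569 -0.18060762  0.10030631] (array([ 374. , -282.4,  130.6]), array([-0.319,  0.649,  0.873]))
```

```bash
python3 -m jog '[[374,-282,131,-0.319,0.649,0.873,0],[374,-282,131,-0.319,0.649,0.873,0],[374,-282,131,-0.319,0.649,0.873,0],[374,-282,131,-0.319,0.649,0.873,0],[374,-282,131,-0.319,0.649,0.873,0],[374,-282,131,-0.319,0.649,0.873,0],[374,-282,131,-0.319,0.649,0.873,0],[374,-282,131,-0.319,0.649,0.873,0]]' 40
python3 - <<'E'
from leg import *
print(r.read_state()["qpos"],delta(tcp-.12*z0,R0),delta(tcp,R0)); 
E
```

```text
time_s: 0.95
tcp_pos: [0.4511, -0.2523, 0.1222]
tool_rot: [0.083, 0.911, -0.23, 0.333]
ft_force: [0.9, -1.1, -0.5]
grip_width: 0.0853
[-0.8437726  -0.26188216  2.40199035  0.61184744  0.39928718  0.725645  ] (array([-12.7, -82.4,  18.2]), array([ 0.001, -0.002, -0.005])) (array([-13. , -82.6, 138.2]), array([ 0.001, -0.002, -0.005]))
```

```bash
python3 -m jog '[[-13,-82,18,0,0,0,0],[-13,-82,18,0,0,0,0],[-13,-82,18,0,0,0,0],[-13,-82,18,0,0,0,0]]'
python3 - <<'E'
from leg import *
grab("wrist","pics/w1.png")
print(r.read_state()["qpos"],delta(tcp,R0)); 
E
```

```text
time_s: 1.35
tcp_pos: [0.4915, -0.1798, 0.0999]
tool_rot: [0.082, 0.911, -0.229, 0.333]
ft_force: [-0.7, 0.2, -0.6]
grip_width: 0.0854
[-0.60726383 -0.17516501  2.38414226  0.31397089  0.24722453  1.17949984] (array([ -0.3,  -0.7, 120.2]), array([ 0.001, -0.002, -0.005]))
```

View pics/w1.png

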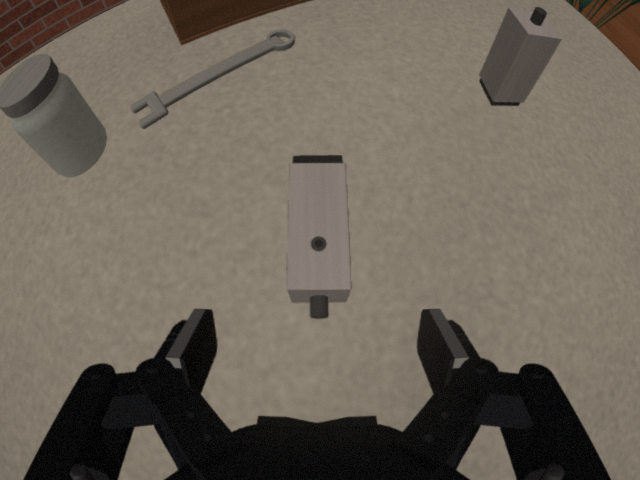

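Wrist view: the leg is centred between the fingers (columns 289–350, foot at row 158, stud at row 307) and aligned with them. J5 is near its limit, so I'll reduce the tilt to 30°.

```bash
sed -i 's/radians(40)/radians(30)/; s/Z\*.026/Z*.025/' leg.py; python3 - <<'E'
from leg import *
print(delta(tcp-.06*z0,R0),delta(tcp,R0)); 
E
```

```text
(array([ 5.6, -0.7, 61.6]), array([ 0.001, -0.177, -0.005])) (array([ -4.9,  -0.7, 120.7]), array([ 0.001, -0.177, -0.005]))
```

```bash
python3 -m jog '[[3,0,30,0,-0.09,0,0],[5,0,61,0,-0.177,0,0],[2,0,80,0,-0.177,0,0],[-2,0,102,0,-0.177,0,0],[-5,0,120,0,-0.177,0,0],[-5,0,120,0,-0.177,0,0]]'
python3 - <<'E'
from leg import *
print(r.read_state()["qpos"],delta(tcp,R0)); 
E
```

```text
time_s: 2.0
tcp_pos: [0.5556, -0.2176, 0.0042]
tool_rot: [0.062, 0.937, -0.237, 0.25]
ft_force: [-1.0, -0.3, 0.7]
grip_width: 0.0853
[-0.58296899  0.26271126  2.10844863  0.18170126  0.25513321  1.32055175] (array([ 0.6, -2.8, -0.7]), array([ 0.001,  0.002, -0.008]))
```

```bash
python3 -m jog '[[0,-2,0,0,0,0,60],[0,-2,0,0,0,0,140],[0,-2,0,0,0,0,255],[0,-2,0,0,0,0,255],[0,-2,0,0,0,0,255],[0,-2,0,0,0,0,255],[0,-2,0,0,0,0,255],[0,-2,0,0,0,0,255]]' 60
python3 - <<'E'
from leg import *
p=np.array(s["tcp_pos"])
# targets: lift 0.10 then rotate 90 about jaw axis
z1=u*np.cos(t)-Z*np.sin(t); R1=frame(z1,y)
g0=p-.023*z0; 
print(s["qpos"],delta(p+.12*Z-.06*(-u)*0,R0))
for tt in(0,15,30,45,60):  # tool back tilt
    a=np.radians(tt); zz=u*np.sin(a)-Z*np.cos(a); print(tt,delta(g0+.12*Z+.023*zz,frame(zz,y)))
E
```

```text
time_s: 2.8
tcp_pos: [0.557, -0.2163, 0.0055]
tool_rot: [0.062, 0.936, -0.237, 0.251]
ft_force: [-5.5, -0.1, 7.1]
grip_width: 0.0396
[-0.57881002  0.26086029  2.10781965  0.17306096  0.25508048  1.33254586] (array([  59.9,   -0.3, -104. ]), array([ 0.002,  0.   , -0.008]))
0 (array([  48.4,   -0.2, -107. ]), array([-0.   , -0.523, -0.008]))
15 (array([ 4.370e+01, -1.000e-01, -1.107e+02]), array([-0.001, -0.785, -0.008]))
30 (array([ 4.000e+01, -1.000e-01, -1.154e+02]), array([-0.003, -1.047, -0.008]))
45 (array([ 3.77e+01, -1.00e-01, -1.21e+02]), array([-0.004, -1.309, -0.008]))
60 (array([ 3.690e+01, -1.000e-01, -1.269e+02]), array([-0.005, -1.57 , -0.008]))
```

```bash
python3 -m jog '[[30,0,-52,0,0,0,255],[60,0,-104,0,0,0,255],[57,0,-105,0,-0.13,0,255],[54,0,-106,0,-0.26,0,255],[51,0,-106,0,-0.39,0,255],[48,0,-107,0,-0.523,0,255],[46,0,-109,0,-0.65,0,255],[44,0,-111,0,-0.785,0,255]]'
python3 - <<'E'
from leg import *
print(s["qpos"])
p=np.array(s["tcp_pos"]);za=quat(s["tool_rot"]).as_matrix()[:,2]; g0=p-.023*za; g0=np.array([.548,-.211,.145])
for tt in(30,45,60):
    a=np.radians(tt); zz=u*np.sin(a)-Z*np.cos(a); print(tt,delta(g0+.023*zz,frame(zz,y)))
E
```

```text
time_s: 3.6
tcp_pos: [0.5413, -0.2079, 0.124]
tool_rot: [-0.034, 0.961, -0.243, -0.129]
ft_force: [0.6, 0.8, -3.6]
grip_width: 0.0392
[-0.55604113  0.35789286  1.64334788 -0.01380788  1.4067013   1.51406889]
30 (array([-4.2, -0.4,  0. ]), array([-0.005, -0.257, -0.006]))
45 (array([-9.8, -0.3, -2.3]), array([-0.006, -0.519, -0.005]))
60 (array([-14.6,  -0.3,  -5.9]), array([-0.007, -0.781, -0.004]))
```

```bash
python3 -m jog '[[-2,0,0,0,-0.13,0,255],[-4,0,0,0,-0.257,0,255],[-7,0,-1,0,-0.39,0,255],[-10,0,-2,0,-0.52,0,255],[-12,0,-4,0,-0.65,0,255],[-14,0,-6,0,-0.78,0,255],[-14,0,-6,0,-0.78,0,255],[-14,0,-6,0,-0.78,0,255]]'
python3 - <<'E'
from leg import *
print(s["qpos"],quat(s["tool_rot"]).as_matrix()[:,2])
a=grab("side","pics/s2.png");b=grab("top","pics/t2.png")
p=np.array(s["tcp_pos"]); q=[proj(d,p).astype(int) for d in(b,a)];print(q)
o=np.hstack([cv2.resize(d["img"][max(v-60,0):v+60,u-50:u+50],(400,480),interpolation=cv2.INTER_CUBIC) for d,(u,v) in zip((b,a),q)])
cv2.imwrite("pics/c2.png",o[:,:,::-1])
E
```

```text
time_s: 4.4
tcp_pos: [0.5305, -0.202, 0.1324]
tool_rot: [-0.123, 0.84, -0.212, -0.484]
ft_force: [-0.4, -0.3, -2.3]
grip_width: 0.0391
[-0.54463624  0.78562775  1.24227949 -0.04962567  2.15813557  1.51633244] [-0.76055448  0.41242806 -0.50145785]
[array([403, 229]), array([374, 215])]
```

View pics/c2.png

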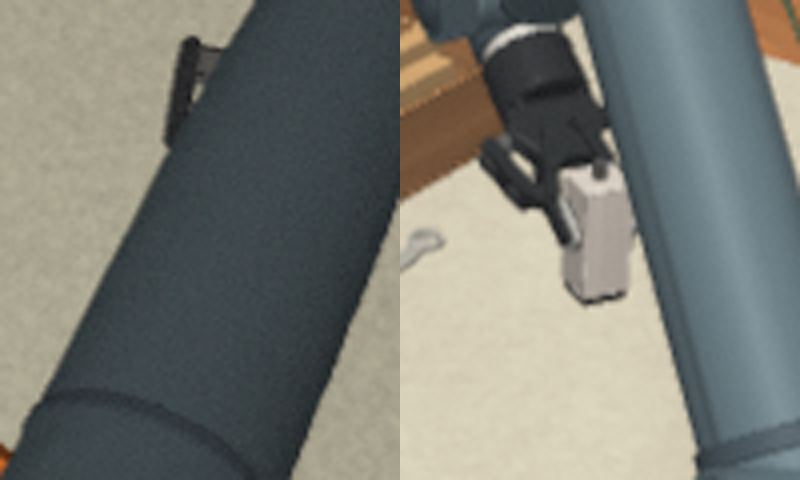

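The leg is upright in the air, foot corner at side (371,230). Next I lower it to contact.

```bash
python3 - <<'E'
from leg import *
M=quat(s["tool_rot"]).inv()
for d in(40,72,78,82,86,90): print(d,M.apply([0,0,-d]).round(1))
b=load("side");f=onz(b,371.5,230.5,.084);print(f,ray(b,371.5,230.5))
E
```

```text
40 [34.6  0.1 20.1]
72 [62.2  0.2 36.3]
78 [67.4  0.2 39.3]
82 [70.8  0.2 41.3]
86 [74.3  0.2 43.3]
90 [77.8  0.2 45.3]
[ 0.53078128 -0.18900273  0.084     ] (array([-0.25381105,  0.93544118,  0.94365696]), array([ 0.48481813, -0.69482045, -0.53120234]))
```

```bash
python3 -m jog '[[20,0,11,0,0,0,255],[40,0,23,0,0,0,255],[54,0,31,0,0,0,255],[63,0,37,0,0,0,255],[66,0,38.5,0,0,0,255],[68,0,39.5,0,0,0,255],[68,0,39.5,0,0,0,255]]'
```

```text
time_s: 5.2
tcp_pos: [0.5315, -0.2023, 0.0562]
tool_rot: [-0.123, 0.841, -0.212, -0.482]
ft_force: [-0.0, -0.8, -2.6]
grip_width: 0.0396
```

```bash
python3 -m jog '[[1.7,0,1,0,0,0,255],[3,0,1.7,0,0,0,255],[3,0,1.7,0,0,0,255]]'
```

```text
time_s: 5.5
tcp_pos: [0.5317, -0.2024, 0.0528]
tool_rot: [-0.123, 0.841, -0.212, -0.482]
ft_force: [-0.1, -0.6, -3.0]
grip_width: 0.0393
```

```bash
python3 -m jog '[[1.7,0,1,0,0,0,255],[2.6,0,1.5,0,0,0,255],[2.6,0,1.5,0,0,0,255]]'
```

```text
time_s: 5.8
tcp_pos: [0.532, -0.2026, 0.0513]
tool_rot: [-0.123, 0.841, -0.212, -0.483]
ft_force: [0.3, -0.0, 5.5]
grip_width: 0.0392
```

```bash
python3 -m jog '[[1.7,0,1,0,0,0,255],[1.7,0,1,0,0,0,255],[1.7,0,1,0,0,0,255]]'
```

```text
time_s: 6.1
tcp_pos: [0.5322, -0.2026, 0.0513]
tool_rot: [-0.123, 0.84, -0.212, -0.483]
ft_force: [-0.7, 0.1, 7.9]
grip_width: 0.0392
```

```bash
python3 -m jog '[[0,0,0,0,0,0,150],[0,0,0,0,0,0,100],[0,0,0,0,0,0,40],[0,0,0,0,0,0,0],[0,0,0,0,0,0,0],[0,0,0,0,0,0,0]]'
python3 -m jog '[[0,0,-15,0,0,0,0],[0,0,-40,0,0,0,0],[0,0,-70,0,0,0,0],[0,0,-100,0,0,0,0],[0,0,-100,0,0,0,0]]'
python3 - <<'E'
from leg import *
print(s["qpos"])
a=grab("side","pics/s3.png");grab("wrist","pics/w3.png")
E
```

```text
time_s: 6.7
tcp_pos: [0.5322, -0.2026, 0.0513]
tool_rot: [-0.123, 0.84, -0.212, -0.483]
ft_force: [0.1, 0.2, -0.1]
grip_width: 0.0855
time_s: 7.2
tcp_pos: [0.6107, -0.2456, 0.1039]
tool_rot: [-0.122, 0.842, -0.213, -0.481]
ft_force: [-0.8, 0.4, 0.3]
grip_width: 0.0855
[-0.53968827  1.02227174  0.90258174 -0.04782865  2.25329175  1.51716179]
```

View pics/s3.png

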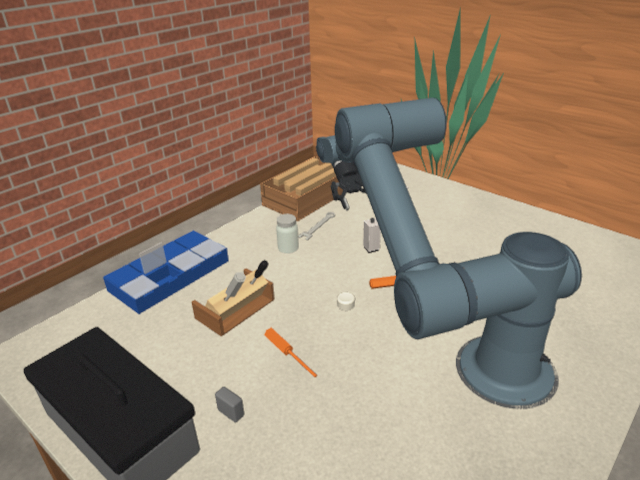

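The leg stands clear of the hand at side (372,236). Next I raise the hand, turn it, and go to the rack.

```bash
cat > drv.py <<'E'
from h import *
np.set_printoptions(precision=4,suppress=True)
Z=np.array([0,0,1.]); s=r.read_state()
end=np.array([.5645,.3035,.1812]); dd=np.array([-.557,-.007,.831]);dd/=np.linalg.norm(dd)
gm=np.array([.589,.304,.145])
yaw=0.0
def tool(b,yaw=0.0):
    "tool tilted back by b deg (z towards -x), jaws along -y, yawed"
    b=np.radians(b); z=np.array([-np.sin(b),0,-np.cos(b)]); y=np.array([0,-1.,0])
    return R.from_rotvec([0,0,yaw])*R.from_matrix(np.c_[np.cross(y,z),y,z])
E
python3 - <<'E'
from drv import *
Rt=tool(0,-.49)
print("A",delta([.60,-.24,.33],Rt))
Rt=tool(20); zt=Rt.as_matrix()[:,2]
print(delta(gm+.025*zt-.15*zt,Rt),gm-.125*zt)
M=quat(s["tool_rot"]);print(M.inv().apply([0,0,.2])*1000)
E
```

```text
A (array([-202.3,    0.1, -107.2]), array([-0.004,  1.044, -0.004]))
(array([-259.2, -493.4,  126.6]), array([-0.326,  0.68 , -0.387])) [0.6318 0.304  0.2625]
[-172.8738   -0.3404 -100.571 ]
```

```bash
python3 -m jog '[[-43,0,-25,0,0,0,0],[-86,0,-50,0,0.1,0,0],[-130,0,-75,0,0.25,0,0],[-170,0,-95,0,0.4,0,0],[-202,0,-107,0,0.55,0,0],[-202,0,-107,0,0.7,0,0],[-202,0,-107,0,0.7,0,0]]'
python3 - <<'E'
from drv import *
Rt=tool(20); zt=Rt.as_matrix()[:,2]
print(s["qpos"],delta(gm-.125*zt+.03*Z,Rt))
E
```

```text
time_s: 8.0
tcp_pos: [0.5981, -0.2382, 0.3328]
tool_rot: [-0.042, 0.956, -0.241, -0.164]
ft_force: [-1.0, -0.2, 0.1]
grip_width: 0.0859
[-0.5482  0.3754  1.2402 -0.017   1.8652  1.515 ] (array([-201.2, -493. ,  114.7]), array([-0.169, -0.01 , -0.465]))
```

```bash
python3 -m jog '[[-201,-493,115,-0.169,-0.01,-0.465,40],[-201,-493,115,-0.169,-0.01,-0.465,60],[-201,-493,115,-0.169,-0.01,-0.465,70],[-201,-493,115,-0.169,-0.01,-0.465,70],[-201,-493,115,-0.169,-0.01,-0.465,70],[-201,-493,115,-0.169,-0.01,-0.465,70],[-201,-493,115,-0.169,-0.01,-0.465,70],[-201,-493,115,-0.169,-0.01,-0.465,70]]'
python3 - <<'E'
from drv import *
Rt=tool(20); zt=Rt.as_matrix()[:,2]
print(s["qpos"],delta(gm-.125*zt+.03*Z,Rt))
E
```

```text
time_s: 8.8
tcp_pos: [0.622, 0.1604, 0.2983]
tool_rot: [0.001, 0.984, -0.0, -0.178]
ft_force: [0.5, -0.2, 0.6]
grip_width: 0.062
[0.0671 0.3948 1.2796 0.0232 1.8249 1.64  ] (array([  11.1, -143.6,    1.9]), array([ 0.001,  0.009, -0.001]))
```

```bash
python3 -m jog '[[11,-143,2,0,0,0,70],[11,-143,2,0,0,0,70],[11,-143,2,0,0,0,70],[11,-143,2,0,0,0,70],[11,-143,2,0,0,0,70]]'
python3 - <<'E'
from drv import *
d=grab("wrist","pics/w4.png")
print(s["tcp_pos"],s["qpos"]); print([proj(d,p,True).round(0) for p in (end,gm,[.635,.3044,.076])])
E
```

```text
time_s: 9.3
tcp_pos: [0.6305, 0.304, 0.2883]
tool_rot: [0.002, 0.983, 0.001, -0.182]
ft_force: [-0.2, -0.7, -0.4]
grip_width: 0.0619
[0.6305 0.304  0.2883] [0.2558 0.5325 1.1149 0.0901 1.8493 1.8347]
[array([317., 259.]), array([316., 206.]), array([316., 121.])]
```

View pics/w4.png

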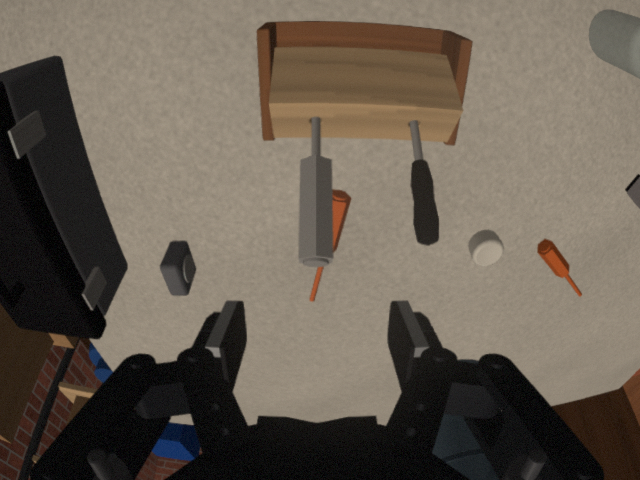

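The wrist view matches the prediction to 3 px: handle end (316,262) against (317,259), hole (316,121) against (316,121). The jaws are centred on it.

```bash
python3 - <<'E'
from drv import *
Rt=tool(20); zt=Rt.as_matrix()[:,2]
print(delta(gm+.023*zt-.06*zt,Rt),delta(gm+.023*zt,Rt),gm+.023*zt)
E
```

```text
(array([ 11.6,  -1.4, 112.8]), array([ 0.003,  0.015, -0.001])) (array([ 12.5,  -1.6, 172.8]), array([ 0.003,  0.015, -0.001])) [0.5811 0.304  0.1234]
```

```bash
python3 -m jog '[[4,0,40,0,0.01,0,70],[8,-1,80,0,0.015,0,70],[12,-1,113,0,0.015,0,70],[12,-1,143,0,0.015,0,70],[12,-1,165,0,0.015,0,70],[12,-1,173,0,0.015,0,70],[12,-1,173,0,0.015,0,70]]'
python3 -m jog '[[0,0,0,0,0,0,120],[0,0,0,0,0,0,180],[0,0,0,0,0,0,255],[0,0,0,0,0,0,255],[0,0,0,0,0,0,255],[0,0,0,0,0,0,255]]' 80
python3 - <<'E'
from drv import *
M=quat(s["tool_rot"]).inv(); print(s["tcp_pos"],M.apply(dd*100).round(1),s["ft_force"],s["moment"],s["qpos"])
E
```

```text
time_s: 10.05
tcp_pos: [0.5798, 0.3019, 0.122]
tool_rot: [0.002, 0.984, -0.001, -0.176]
ft_force: [0.1, 0.3, 0.4]
grip_width: 0.0617
time_s: 10.65
tcp_pos: [0.5807, 0.3025, 0.1233]
tool_rot: [0.001, 0.985, -0.001, -0.174]
ft_force: [1.6, 1.2, 5.7]
grip_width: 0.0248
[0.5807 0.3025 0.1233] [-80.8   1.  -58.9] [1.5797 1.205  5.6732] [ 0.5    -0.1604  0.0272] [0.2719 0.5501 1.3944 0.0899 1.5365 1.8259]
```

```bash
python3 -m jog '[[-8,0,-6,0,0,0,255],[-16,0,-12,0,0,0,255],[-24,0,-18,0,0,0,255],[-24,0,-18,0,0,0,255]]'
```

```text
time_s: 11.05
tcp_pos: [0.5638, 0.3026, 0.1498]
tool_rot: [0.002, 0.985, -0.001, -0.174]
ft_force: [0.7, 1.1, -0.5]
grip_width: 0.0252
```

```bash
python3 -m jog '[[-12,0,-9,0,0,0,255],[-24,0,-18,0,0,0,255],[-36,0,-27,0,0,0,255],[-52,0,-38,0,0,0,255],[-65,0,-48,0,0,0,255],[-65,0,-48,0,0,0,255]]'
python3 - <<'E'
from drv import *
a=grab("side","pics/s5.png")["img"]; grab("wrist","pics/w5.png")
c=cv2.resize(a[200:350,140:340],(800,600),interpolation=cv2.INTER_CUBIC);cv2.imwrite("pics/c5.png",c[:,:,::-1])
E
```

```text
time_s: 11.65
tcp_pos: [0.5187, 0.3032, 0.2196]
tool_rot: [0.001, 0.985, -0.0, -0.173]
ft_force: [0.0, 0.2, -0.4]
grip_width: 0.0251
```

View pics/c5.png

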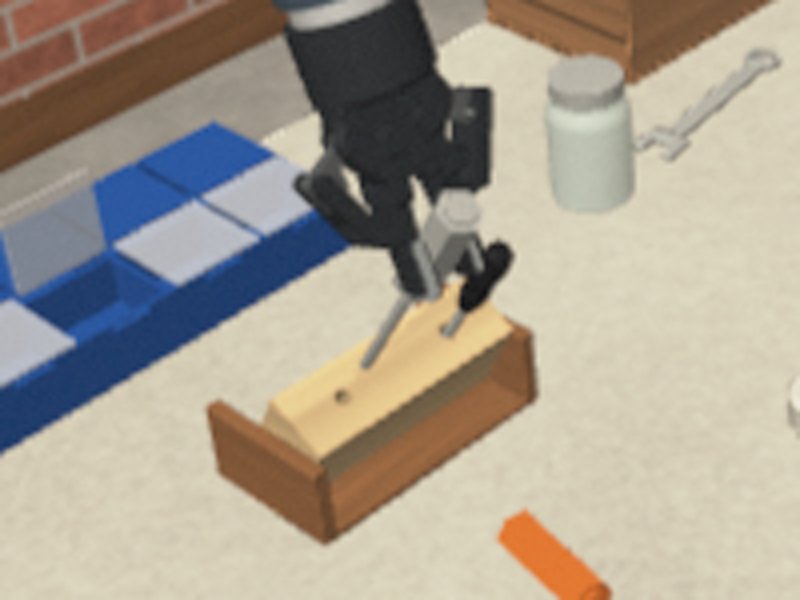

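The tip is out of the empty hole and clear of it (tip at crop (370,365), hole at (342,396)). Next I raise it, carry it over and level it.

```bash
cat > fin.py <<'E'
from drv import *
Rt=tool(-36,-.49); zt=Rt.as_matrix()[:,2]; tg=np.array([.54,-.207,.30])+.023*zt
E
python3 - <<'E'
from fin import *
M=quat(s["tool_rot"]).inv(); print(M.apply([0,0,130]).round(1), s["qpos"])
print(delta([.52,.30,.35],tool(-36)),delta(tg+[0,0,.03],Rt))
E
```

```text
[ -44.7    0.5 -122.1] [0.2975 0.3336 1.5048 0.0978 1.6403 1.8598]
(array([ -44.5,    3.3, -125.1]), array([ 0.004,  0.979, -0.   ])) (array([ -0.3, 516.4, -98. ]), array([-0.066,  0.958,  0.505]))
```

```bash
python3 -m jog '[[-12,0,-33,0,0,0,255],[-25,0,-68,0,0,0,255],[-38,1,-105,0,0,0,255],[-45,2,-125,0,0.1,0,255],[-45,3,-125,0,0.22,0,255],[-45,3,-125,0,0.34,0,255],[-45,3,-125,0,0.46,0,255],[-45,3,-125,0,0.46,0,255]]'
python3 - <<'E'
from fin import *
print(s["qpos"],delta(tg+[0,0,.03],Rt))
E
```

```text
time_s: 12.55
tcp_pos: [0.5172, 0.3004, 0.3489]
tool_rot: [0.002, 0.999, 0.001, 0.054]
ft_force: [-0.4, 0.4, -0.9]
grip_width: 0.0247
[ 0.3546 -0.0024  1.6181 -0.0418  1.4271  1.9283] (array([ 29.8, 513.6,  43.3]), array([-0.174,  0.51 ,  0.465]))
```

```bash
python3 -m jog '[[2,35,3,-0.01,0.03,0.03,255],[5,75,6,-0.03,0.07,0.07,255],[8,120,10,-0.04,0.12,0.11,255],[11,170,14,-0.06,0.17,0.15,255],[14,220,18,-0.07,0.22,0.2,255],[17,270,23,-0.09,0.27,0.245,255],[20,320,27,-0.11,0.32,0.29,255],[22,360,30,-0.12,0.36,0.33,255]]'
python3 - <<'E'
from fin import *
print(s["qpos"],delta(tg,Rt))
E
```

```text
time_s: 13.35
tcp_pos: [0.5422, -0.0624, 0.3218]
tool_rot: [0.053, 0.958, -0.167, 0.229]
ft_force: [0.4, 0.3, -0.9]
grip_width: 0.0248
[-0.3011 -0.3368  2.0059 -0.0533  1.0011  1.633 ] (array([ 34.4, 137.4,  66.8]), array([-0.052,  0.153,  0.131]))
```

```bash
python3 -m jog '[[6,28,12,-0.01,0.03,0.03,255],[14,60,28,-0.02,0.07,0.06,255],[22,90,44,-0.04,0.11,0.09,255],[29,115,56,-0.05,0.14,0.12,255],[34,132,65,-0.052,0.153,0.131,255],[34,137,67,-0.052,0.153,0.131,255],[34,137,67,-0.052,0.153,0.131,255],[34,137,67,-0.052,0.153,0.131,255]]'
python3 - <<'E'
from fin import *
print(s["qpos"],delta(tg,Rt))
g=s["tcp_pos"]-.023*zt
u=[-.883,.469,0]
a=grab("side","pics/s6.png");b=grab("top","pics/t6.png");w=grab("wrist","pics/w6.png")["img"]
x,y=proj(a,[.549,-.212,.2]).astype(int)
print(x,y,proj(a,g))
sd=cv2.resize(a["img"][y-75:y+75,x-67:x+67],(536,600),interpolation=cv2.INTER_CUBIC)
wr=cv2.resize(w,(264,198)); o=np.zeros((600,800,3),np.uint8);o[:,:536]=sd;o[:198,536:]=wr
x,y=proj(b,g).astype(int);o[200:464,536:]=cv2.resize(b["img"][y-44:y+44,x-44:x+44],(264,264))
cv2.imwrite("pics/c6.png",o[:,:,::-1])
E
```

```text
time_s: 14.15
tcp_pos: [0.5519, -0.2126, 0.281]
tool_rot: [0.075, 0.923, -0.231, 0.299]
ft_force: [0.2, 1.1, -0.8]
grip_width: 0.0251
[-0.5833 -0.266   2.0623  0.083   0.722   1.4324] (array([ 0.5,  0.7, -0.1]), array([-0.   ,  0.001,  0.   ]))
372 192 [374.8435 163.0304]
```

View pics/c6.png

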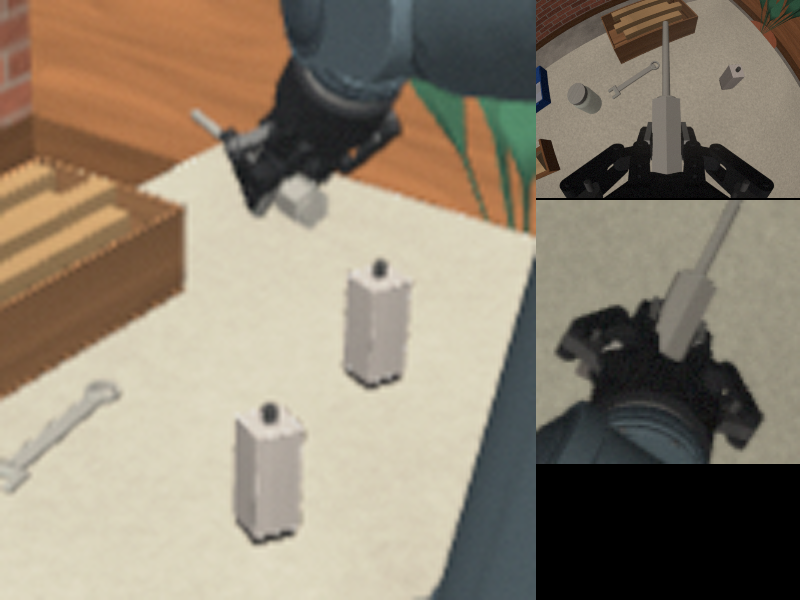

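```bash
python3 - <<'E'
from fin import *
a,b,w=load("side"),load("top"),load("wrist")
t,e1=tri(ray(a,353.2,145.2),ray(w,315,53,True))
x,y=proj(b,s["tcp_pos"]-.023*zt).astype(int)
e,e2=tri(ray(a,381.2,168.2),ray(b,x-44+(675-536)/3,y-44+(352-200)/3))
print(t,e1,e,e2); v=e-t; print(np.linalg.norm(v),np.degrees(np.arcsin(v[2]/np.linalg.norm(v))))
f=onz(a,372-67+266/4,192-75+413/4,.114);print("leg stud",f, "mid",t+v*150/195)
print(np.abs(s["joint_vel"]).max())
E
```

```text
[ 0.6737 -0.2763  0.2967] 0.0030592708977031998 [ 0.5273 -0.2145  0.284 ] 0.007316561415606429
0.15942937318024036 -4.548499146547915
leg stud [ 0.5379 -0.1971  0.114 ] mid [ 0.5611 -0.2287  0.287 ]
0.003990257270636899
```

```bash
python3 -m jog '[[0,0,0,0,0,0,255],[0,0,0,0,0,0,255],[0,0,0,0,0,0,255],[0,0,0,0,0,0,255],[0,0,0,0,0,0,255]]' && python3 -c "
from cell import r
print(r.finish_job())"
```

```text
time_s: 14.8
tcp_pos: [0.5521, -0.2121, 0.2815]
tool_rot: [0.075, 0.923, -0.23, 0.3]
ft_force: [0.9, -0.0, -1.4]
grip_width: 0.0248
the job is handed in; nothing more can be done
None
```

I stood the fallen leg on its foot at about (0.55, -0.21) and let go. I then drew the steel hex driver out of the rack and handed in at 14.8 s, still holding it level about 0.30 m above the bench. No verdict came back.

**Last checks:**
- **Leg:** the side view shows it upright and untouched, beside the spare leg.
- **Driver:** it is in the fingers (opening 25 mm) and still. The tip measures z ≈ 0.297 m against a grasp height of about 0.300 m, which is nearly level. By the hand's pose, the handle middle is within about 2 cm of the leg horizontally.
- **Bystanders:** I saw no contact with the other objects, but I did not measure their positions again at the end.

**Disagreements:**
- My triangulated handle end was poor: the rays missed each other by 7 mm, and the driver came out 159 mm long instead of 195 mm. Even so, it gave a tilt of only about 4.5°, within the 17° limit.
- The final side-view estimate of the leg's position, read from the stud, was about 2 cm off from where I placed it.

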